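# Lock the pastry warmer's service cover

## Task

The cover on the sloping console of the pastry warmer is closed, but its two spring-loaded slotted fasteners are still open. Take the orange driver from its wooden block, use it to push each head well in and, only then, turn it clockwise to its stop without forcing it, so that it springs back up locked with its slot in line with the green marks, then stand the driver back in its block, fully down and upright. Keep the gripper itself off the console, and leave the jar, bowl and mug where they stand.

Things in the scene. Friction and masses are not known exactly. Their poses are not given: they have to be found in the camera images.
- driver: Stubby flat-bladed driver, 132 mm long, 80 to 145 g, standing blade-down in the wooden block at the start. Origin on its axis at the underside of its black round collar (34 mm across, z 0 to 5 mm), which rests on the block's top. z runs up to the handle, x along the blade's width. Orange square handle, 24 mm across flats (facing x and y), z 5 to 80 mm, then a flat black cap.
- driver_tip (a point): Middle of the blade's tip, 50 mm below the driver's origin on its axis; same axes. Below the collar a round steel shaft 10 mm thick reaches 30 mm down; the blade, 16 mm wide (x) and 3.2 mm thick (y), ends at 50 mm, its last 3 mm thinned to 2.2 mm.
- block: Fixed light wooden block, 70 x 70 mm and 62 mm high, with an upright round 22 mm through hole in the middle of its top, chamfered 2 mm: the driver's place. Origin at the centre of its underside, z up, top at 62 mm.
- console: Fixed white wedge-shaped console, 280 mm wide (y), 200 deep (x), 40 high in front, 130 along its far edge; its front (-x side) roughly faces the robot. The upper face slopes 28 degrees from level, rising away from the front, and carries an aluminium cover, 160 x 250 mm, with a fastener 85 mm either side of its middle line and a green window between. Origin at the centre of its underside.
- left_head (a point): Left (+y) fastener: round brass head 28 mm across, 15 mm proud of the cover, with a straight slot across its whole width, 5 mm wide, 6 deep, dark at the bottom. The point is the centre of the head's top (level with the slot's rims) and moves in when the head is pushed; z points out of the slope along the fastener's axis, 28 degrees from vertical; x runs along the slot and turns with the head.
- right_head (a point): The same for the right (-y) fastener. The blade has about 0.9 mm of room either side in the slot, so about 0.13 rad of play in turning.
- left_lock (a joint): Turn of the left fastener, rad, clockwise seen from outside: 0 = open (slot up and down the slope), hard stop at 1.571 = locked (slot across, in line with the green marks); starts at 0 to 0.22. Light friction, about 0.03 Nm. A catch inside blocks it at about 0.3 unless the head is in 5 mm or more (do not force it); past about 1.3 the head springs back up and is locked.
- left_push (a joint): How far the left head is pushed in along its axis, m: 0 = up, 0.007 = bottom stop. Spring-loaded: about 5 N starts it moving, 11 N holds it 5 mm in, 13 N at 7 mm. Aim for 6 mm or more while turning.
- right_lock (a joint): Turn of the right fastener, as for the left one.
- right_push (a joint): Push of the right fastener's head, as for the left one.
- jam_jar: Bystander: amber glass jam jar with a brass lid, 68 mm across, 95 mm high, stands beside the console. Origin under its centre.
- bowl: Bystander: white ceramic bowl, 100 mm across, 45 mm high, beside the console. Origin under its centre.
- mug: Bystander: blue mug, 80 mm across, 90 mm high, with a handle, beside the console. Origin under its centre.

How it is judged:
At the end, for the whole second after the job is handed in: Both fasteners are turned to 1.25 rad or more (stop at 1.571) and have sprung back up to within 1.5 mm of their rest height; the driver stands at rest in its block, within 5 degrees of upright, within 8 mm of the hole's axis, its collar within 4 mm of the block's top (value of joint each of left_lock, right_lock above 1.25 rad and value of joint each of left_push, right_push below 0.0015 m and angle between driver's own z axis and vertical below 0.09 rad and horizontal distance between driver and block below 0.008 m and z of driver in the frame of block between 0.058 and 0.066 m and linear speed of driver below 0.02 m/s); the robot touches nothing.
It fails at once if the jar, bowl or mug is moved by more than 20 mm (distance of any of jam_jar, bowl, mug from where it was at the start of the episode above 0.02 m).
It fails at once if the gripper or arm itself presses on the console or its fasteners (contact force between any of the fingers, the arm and console above 1.5 N).
It fails at once if the left fastener is forced round past its catch without being pushed in (value of joint left_lock between 0.36 and 1.1 rad and value of joint left_push below 0.004 m).
It fails at once if the right fastener is forced round past its catch without being pushed in (value of joint right_lock between 0.36 and 1.1 rad and value of joint right_push below 0.004 m).
It also fails if it takes over 67 s, if anything falls off the work surface, if the arm or the gripper's body presses on something with over 40 N, if the wrist force passes 120 N, or if a joint passes its speed limit or range.

## Robot

A 6-joint arm with a two-finger parallel gripper is mounted at the origin on the work surface. World frame = base frame: x ahead of the robot, y to its left, z up, the work surface at z = 0. Lengths are in m, angles in rad, forces in N, time in s.
With the tool pointing down it reaches from about 0.275 to 0.825 m from the base axis. Payload 4.9 kg.
Tool frame: the origin (TCP) lies midway between the tips of the shut fingers; the grasp point (between the pads) lies 19 mm behind it (grip_point_offset is the distance from the TCP to the grasp point, in m); z points along the fingers, y is the line along which they close (so a half turn about z gives the same grasp; the last joint's range is limited). The gripper opens to 85 mm and grips with 20 to 120 N. Pads are 22 mm wide; open, the fingers measure 114 mm over their backs; the gripper's body (76 mm by 85 mm) begins 54 mm behind the grasp point. The pads swing forward as they close: fully open they stand 13 mm farther back than shut.
Start: joints at [1.135, 0.326, -0.193, 1.052, 0, 1.437], TCP at [0.163, 0.525, 0.231] pointing down, gripper open.
Joint ranges: [-2.65, 2.65], [-0.97, 1.79], [-1.3, 1.35], [-1.93, 2.1], [-1.47, 1.37], [-3.14, 3.14]. Speed limits (rad/s): [2.57, 2.57, 3.14, 3.14, 3.14, 3.14].

## Interface

Orientations are given as a rotation vector (axis times angle).
In Python, from cell import * gives the robot as it stands. Calls block until the motion is done:
- movep(position, orientation): joint-space move of the TCP to a pose.
- move_l(position, velocity=0.15, rot=None, until_force=None): straight line of the TCP; rot=None keeps the orientation; velocity is the mean speed in m/s. With until_force (N) it stops when the force on the tool has changed by that much, and returns True; else False.
- set_joints(angles): joint-space move.
- let_go() and grab(newtons=None): open the fingers fully, or close them until they stop; newtons is the grip in N (None keeps the last).
- sleep(seconds).
- ik(position, orientation): joint angles nearest the present ones, or None.
- get_state(): the state.
- grab_frame(name): name is "side" or "top" or "wrist"; returns a dict with "img" (400x640x3 uint8, red, green, blue), "fx", "fy", "cx", "cy" (pixels), "cam_to_world" (4x4, takes a point from camera to world coordinates); the wrist camera has in their place "T_tool_cam" (4x4, takes a point from camera to tool coordinates, whose origin is the TCP and whose axes are the flange's). Camera axes: x right, y down, z forward; pixel columns grow to the right and rows downward; lengths in m; the calibration is good to about 2 mm. A picture is of the moment at which its call begins: read the wrist's pose just before it. There is no depth.
A pose or a line that the arm cannot do raises MotionError and nothing moves.
- sign_off(): hands the job in; it is judged then, once.
Trained networks look in the newest picture that a camera, given by its name, has taken for a name from the list of things; names that differ only in an ending like _2 or _b are one class to them, and where a whole thing is asked for, a point or a joint stands for the part that bears it (a point fixed in the world has none). Each returns a list of dicts, best first, with "score" (0 to 1); they miss things now and then, are a little off and sometimes report something else, mostly with a low value. They report only what shows in the picture. A call takes as long as a camera call.
- spot_in(camera, name): "centre" ([column, row] in pixels, amid what is visible of it).
- silhouettes(camera, name): "mask" (400x640 bool, what is visible of it) and "centre" ([column, row] in pixels, amid what is visible of it).
- tip_of(camera, name): "centre" ([column, row] in pixels: a listed point, or the origin of a listed thing).
The state is a dict: "clock": time; "q": joint angles; "joint_velocities": joint speeds; "tau": joint torques, N m; "position": TCP position; "eef_rot": TCP orientation; "contact_force": force on the tool from outside, world axes, zero at the start; "wrist_torque": the same for the moment, N m; "finger_gap": opening from 0.0 (shut) to 1.0 (fully open); "grasp_force": force on a finger pad.
Only numpy, scipy, OpenCV 4.12 (cv2) and the standard library are available. Lean on these libraries where they do the work, as an engineer would, in place of code of your own. Each camera call takes 0.05 s, during which the arm holds its last target. There are 200 camera calls.

## Working session

There is one attempt and no reset: what is moved stays moved. The work goes in short steps, each a Python script; the robot and the scene stay as the last script left them, time stands still between calls to the robot, and variables do not carry over. Pictures are saved under pics/ and viewed, at most 10 in all, crops included, and the job is handed in when it is done.

```bash
mkdir -p pics; ls
python3 - <<'E'
from cell import *
import cv2,numpy as np
s=get_state();print(s['clock'],s['position'],s['eef_rot'])
for c in ['side','top','wrist']:
    f=grab_frame(c);cv2.imwrite(f'pics/{c}0.png',f['img'][:,:,::-1])
    print(c,f['fx'],f['cx'],f['cy'],np.round(f.get('cam_to_world',f.get('T_tool_cam')),4).tolist())
    for n in ['driver','block','console','left_head','right_head','jam_jar','bowl','mug']:
        print(n,[(np.round(d['centre'],1).tolist(),round(d['score'],2)) for d in tip_of(c,n)[:3]])
E
```

```text
pics
0.0 [0.16323067 0.52460826 0.2305025 ] [-4.72176166e-01 -3.10540560e+00  2.62733325e-03]
side 380.30620389064205 322.75044135383894 196.3966346682444 [[-0.9989, -0.0035, 0.0459, 0.5215], [-0.04, 0.5598, -0.8277, 0.7666], [-0.0228, -0.8286, -0.5593, 0.6128], [0.0, 0.0, 0.0, 1.0]]
driver [([360.8, 149.5], 0.52)]
block [([360.3, 162.5], 0.69)]
console [([295.8, 223.6], 0.67)]
left_head [([302.5, 210.4], 0.7)]
right_head [([292.7, 174.6], 0.53)]
jam_jar [([385.0, 321.6], 0.92), ([279.5, 342.0], 0.52)]
bowl [([302.9, 168.7], 0.79)]
mug [([277.3, 342.3], 0.92)]
top 501.7694183114072 316.1012428450085 205.20575770319627 [[-0.0276, -0.987, 0.1582, 0.3709], [-0.9996, 0.027, -0.0059, -0.0108], [0.0015, -0.1584, -0.9874, 1.281], [0.0, 0.0, 0.0, 1.0]]
driver [([454.3, 248.2], 0.76), ([351.8, 170.2], 0.4)]
block [([446.5, 246.9], 0.85)]
console [([310.8, 178.1], 0.55)]
left_head [([285.2, 186.7], 0.43)]
right_head [([350.5, 169.9], 0.48)]
jam_jar [([194.7, 259.9], 0.98)]
bowl [([430.7, 174.1], 0.76)]
mug [([178.2, 187.3], 0.89)]
wrist 277.89815317262145 321.54563349623334 202.45469050051386 [[-0.0005, -0.9456, -0.3254, 0.0833], [1.0, -0.0006, 0.0001, 0.0002], [-0.0003, -0.3254, 0.9456, -0.1425], [0.0, 0.0, 0.0, 1.0]]
driver []
block []
console []
left_head []
right_head []
jam_jar [([242.9, 358.2], 0.73)]
bowl []
mug []
```

View pics/top0.png

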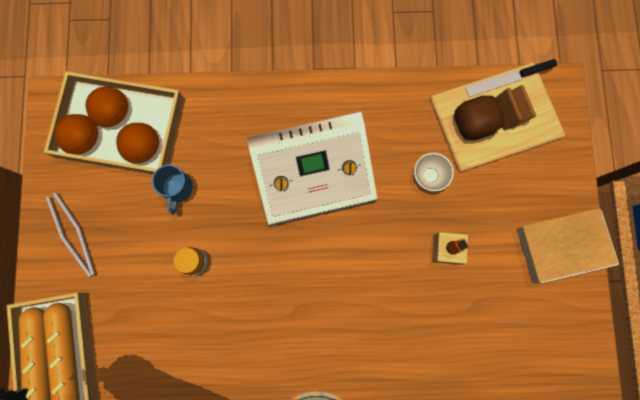

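View pics/side0.png

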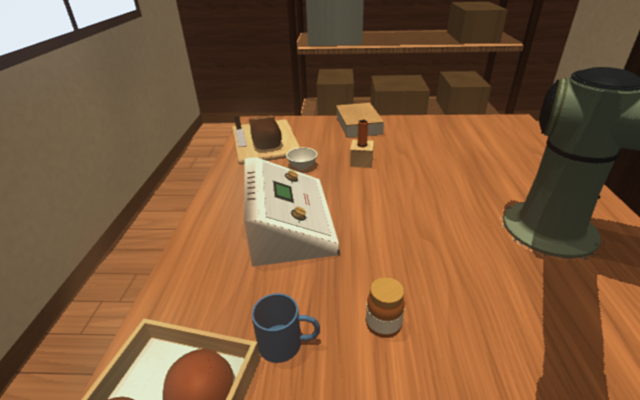

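```bash
cat > h.py <<'E'
from cell import *
import numpy as np, cv2
from scipy.spatial.transform import Rotation as R
def cam(c):
    s=get_state(); f=grab_frame(c)
    if c=='wrist':
        T=np.eye(4);T[:3,:3]=R.from_rotvec(s['eef_rot']).as_matrix();T[:3,3]=s['position'];f['M']=T@f['T_tool_cam']
    else: f['M']=np.array(f['cam_to_world'])
    return f
def ray(f,p):
    d=f['M'][:3,:3]@np.array([(p[0]-f['cx'])/f['fx'],(p[1]-f['cy'])/f['fy'],1]);return f['M'][:3,3],d/np.linalg.norm(d)
def tri(rays):
    A=sum(np.eye(3)-np.outer(d,d) for o,d in rays);b=sum((np.eye(3)-np.outer(d,d))@o for o,d in rays)
    X=np.linalg.solve(A,b);return X,[np.linalg.norm(np.cross(X-o,d)) for o,d in rays]
def proj(f,X):
    Y=(np.atleast_2d(X)-f['M'][:3,3])@f['M'][:3,:3];return np.c_[f['fx']*Y[:,0]/Y[:,2]+f['cx'],f['fy']*Y[:,1]/Y[:,2]+f['cy']]
def atz(f,p,z):
    o,d=ray(f,p);return o+d*(z-o[2])/d[2]
E
python3 - <<'E'
from h import *
fs={c:cam(c) for c in['side','top']}
for n in ['driver','driver_tip','block','console','left_head','right_head','jam_jar','bowl','mug']:
    r=[]
    for c in fs:
        d=tip_of(c,n)
        if d:r.append(ray(fs[c],d[0]['centre']))
    if len(r)==2:
        X,e=tri(r);print(n,X.round(4),np.round(e,4))
E
```

```text
driver [ 0.4524 -0.3501  0.0544] [0.0021 0.0021]
block [ 0.4517 -0.3585 -0.0049] [0.008 0.008]
console [ 0.6512 -0.0097 -0.0081] [0.0026 0.0026]
left_head [0.6134 0.0579 0.1058] [0.0009 0.0009]
right_head [ 0.6472 -0.1046  0.1025] [0.0039 0.0039]
jam_jar [0.4435 0.2864 0.0064] [0.0063 0.0063]
bowl [ 0.6468 -0.3147 -0.0103] [0.0011 0.0011]
mug [ 0.6313  0.3386 -0.0065] [0.0043 0.0043]
```

The top view shows the console with its heads at (281,183) and (349,168), and the block with the driver at (453,247). The side view has the block at (361,155), with the jar and mug left of the console. Next I look at the block and console with the wrist camera.

```bash
cat >> h.py <<'E'
def down(yaw): # tool z down, tool x at world angle yaw
    x=np.array([np.cos(yaw),np.sin(yaw),0]);z=np.array([0,0,-1.]);return R.from_matrix(np.c_[x,np.cross(z,x),z]).as_rotvec()
E
python3 - <<'E'
from h import *
import itertools
obs={}
pts=['driver','driver_tip','block','left_head','right_head','console']
for i,(p,yaw) in enumerate([((.60,-.0,.31),np.pi),((.66,-.06,.31),np.pi),((.44,-.30,.28),np.pi),((.44,-.38,.28),np.pi-.6)]):
    try: movep(p,down(yaw))
    except MotionError as e: print(i,e);continue
    sleep(.1)
    f=cam('wrist');cv2.imwrite(f'pics/w{i}.png',f['img'][:,:,::-1]);np.save(f'M{i}.npy',f['M'])
    for n in (pts[3:] if i<2 else pts[:3]):
        for d in tip_of('wrist',n)[:1]:
            print(i,n,np.round(d['centre'],1),round(d['score'],2));obs.setdefault(n,[]).append(ray(f,d['centre']))
for n,r in obs.items():
    if len(r)>1:
        X,e=tri(r);print(n,X.round(4),np.round(e,4))
print(get_state()['clock'])
a=[cv2.imread(f'pics/w{i}.png') for i in range(4)]
cv2.imwrite('pics/m0.png',cv2.resize(np.vstack([np.hstack(a[:2]),np.hstack(a[2:])]),(800,500),interpolation=cv2.INTER_AREA))
E
```

```text
0 left_head [371.4 186.1] 0.55
0 right_head [244.2 207.8] 0.72
0 console [315.6 193. ] 0.79
1 left_head [423.6 134.9] 0.74
1 right_head [289.6 166.1] 0.74
1 console [352.6 155.3] 0.83
2 driver [287.7 184.6] 0.76
2 block [292.4 173.3] 0.59
3 driver [349.6 166.6] 0.84
3 block [346.4 160.5] 0.59
left_head [0.6086 0.0617 0.1188] [0.0018 0.0018]
right_head [ 0.6462 -0.1013  0.1027] [0.0019 0.0019]
console [ 0.649  -0.0097  0.0175] [0.0015 0.0015]
driver [ 0.4469 -0.3412  0.0947] [0.001 0.001]
block [ 0.4543 -0.3434  0.009 ] [0.0007 0.0007]
8.2167
```

View pics/m0.png

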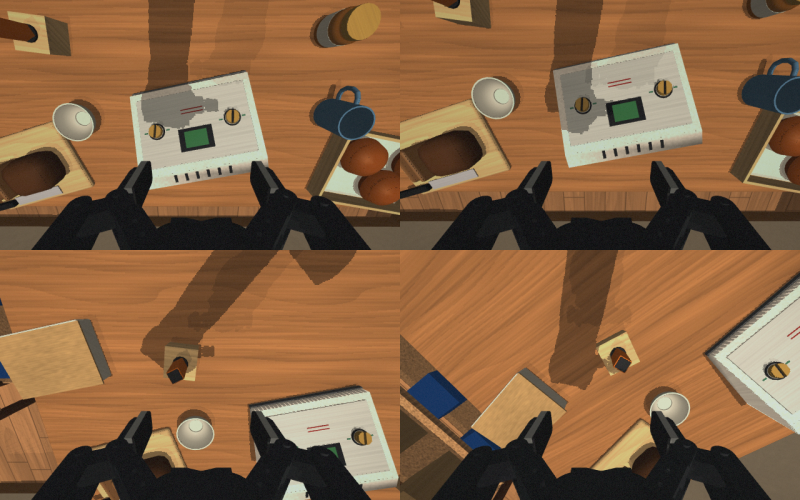

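The four wrist views show both heads in the upper two (full-resolution about (371,186)/(244,208) and (424,135)/(290,166)), and the block with the driver in the lower two (about (288,185) and (350,165)). I enlarge these regions.

Run:
```python
import cv2,numpy as np
def c(i,u,v,h=28,s=7): 
    a=cv2.imread(f'pics/w{i}.png')[v-h:v+h,u-h:u+h]
    return cv2.resize(a,(266,266),interpolation=cv2.INTER_NEAREST)
a=[c(2,287,175,32),c(3,345,163,32),c(0,371,186,14),c(0,244,208,14),c(1,424,135,14),c(1,290,166,14)]
cv2.imwrite('pics/m1.png',np.vstack([np.hstack(a[:3]),np.hstack(a[3:])]))
```

```text
(no output)
```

View pics/m1.png

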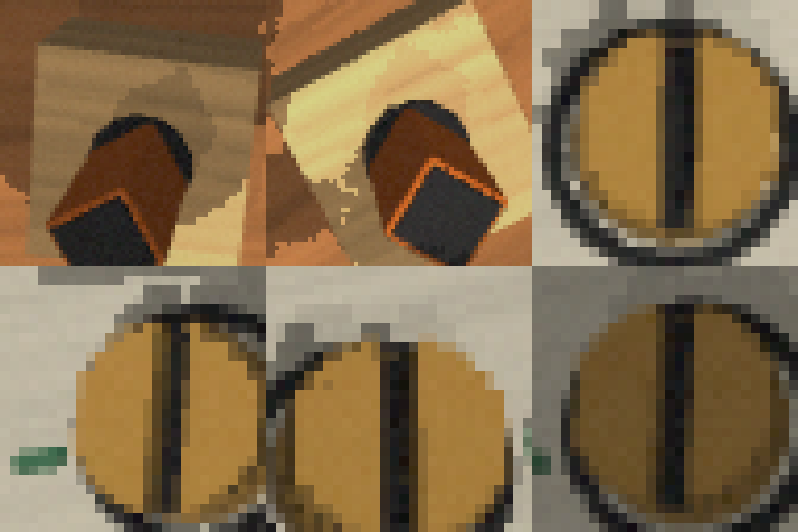

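Run:
```python
from h import *
f=grab_frame('wrist')
F={i:dict(f,M=np.load(f'M{i}.npy')) for i in range(4)}
TL,e=tri([ray(F[2],(264.1,153.8)),ray(F[3],(318.05,156.3))]);TR,e2=tri([ray(F[2],(317.1,159.8)),ray(F[3],(362.1,132.2))])
print('corners',TL.round(4),TR.round(4),e,e2,np.linalg.norm(TR-TL))
z=.062
a,b=[(atz(F[2],p,z)+atz(F[3],q,z))/2 for p,q in(((264.1,153.8),(318.05,156.3)),((317.1,159.8),(362.1,132.2)))]
u=(b-a)/np.linalg.norm(b-a);n=np.array([u[1],-u[0],0]);print('block c',((a+b)/2+.035*n).round(4),np.linalg.norm(b-a),np.degrees(np.arctan2(n[1],n[0])))
r=[]
for i,s in((2,(285,200)),(3,(357,184))):
    im=cv2.imread(f'pics/w{i}.png');m=(im.max(2)<70).astype(np.uint8)
    nl,l,st,ce=cv2.connectedComponentsWithStats(m,connectivity=4);k=l[s[1],s[0]];print(i,k,st[k],ce[k])
    rc=cv2.minAreaRect(np.argwhere(l==k)[:,::-1].astype(np.float32));bp=cv2.boxPoints(rc);P=np.array([atz(F[i],p,.144) for p in bp])
    ed=[(np.linalg.norm(P[j]-P[j-1]).round(4),np.degrees(np.arctan2(*(P[j]-P[j-1])[1::-1])).round(1)) for j in range(4)]
    print(ed,atz(F[i],ce[k],.144).round(4));r.append(ray(F[i],ce[k]))
print('cap',*tri(r))
# heads: hull of bright brass
for n,ps in (('L',{0:(371,186),1:(424,135)}),('R',{0:(244,208),1:(290,166)})):
    rr=[]
    for i,(x,y) in ps.items():
        im=cv2.imread(f'pics/w{i}.png');h=cv2.cvtColor(im,cv2.COLOR_BGR2HSV);m=np.zeros(im.shape[:2],np.uint8)
        w=np.s_[y-16:y+16,x-16:x+16];hs=h[w];m[w]=((hs[...,0]>12)&(hs[...,0]<28)&(hs[...,1]>130)&(hs[...,2]>(.8*np.percentile(hs[...,2][hs[...,1]>130],80))))
        hu=cv2.convexHull(np.argwhere(m)[:,::-1].astype(np.float32));M=cv2.moments(hu);c=(M['m10']/M['m00'],M['m01']/M['m00']);print(n,i,c,M['m00'])
        rr.append(ray(F[i],c))
    print(n,*tri(rr))
```

```text
corners [ 0.4123 -0.3662  0.0965] [ 0.4267 -0.3052  0.0475] [np.float64(0.0022119310083386994), np.float64(0.0022119310083388495)] [np.float64(0.0007084880990468109), np.float64(0.0007084880990466557)] 0.07952304850778305
block c [ 0.4556 -0.3422  0.062 ] 0.06624779051460675 -6.038181302179517
2 21 [267 190  25  24 342] [279.54093567 201.67836257]
[(np.float64(0.0196), np.float64(-157.6)), (np.float64(0.0208), np.float64(117.0)), (np.float64(0.0193), np.float64(23.7)), (np.float64(0.0213), np.float64(-62.4))] [ 0.4531 -0.3439  0.144 ]
3 58 [344 171  25  25 358] [356.05586592 183.13407821]
[(np.float64(0.0201), np.float64(-155.8)), (np.float64(0.0201), np.float64(116.8)), (np.float64(0.0197), np.float64(24.9)), (np.float64(0.0203), np.float64(-62.1))] [ 0.4532 -0.3439  0.144 ]
cap [ 0.45310705 -0.34387645  0.14411062] [np.float64(6.184113894668446e-05), np.float64(6.184113894660134e-05)]
L 0 (372.04850361197106, 185.4081527347781) 323.0
L 1 (423.5804195804196, 138.92027972027972) 357.5
L [0.6139389  0.06714341 0.10113178] [np.float64(2.9515962897152506e-05), np.float64(2.951596289711656e-05)]
R 0 (247.0887713109935, 209.59611992945327) 283.5
R 1 (290.55784313725485, 166.68970588235294) 340.0
R [ 0.64870743 -0.09950559  0.09970656] [np.float64(0.00041943891410160426), np.float64(0.0004194389141013972)]
```

```bash
cat >> h.py <<'E'
PSI=np.radians(11.8);A=np.radians(28)
UP=np.array([np.cos(A)*np.cos(PSI),np.cos(A)*np.sin(PSI),np.sin(A)]);N=np.array([-np.sin(A)*np.cos(PSI),-np.sin(A)*np.sin(PSI),np.cos(A)])
def slope(th): # tool z = -N, tool x at angle th clockwise (seen from outside) from upslope
    z=-N;x=R.from_rotvec(z*th).apply(UP);return R.from_matrix(np.c_[x,np.cross(z,x),z])
HL=np.array([.6139,.0671,.1011]);HR=np.array([.6487,-.0995,.0997])
E
python3 - <<'E'
from h import *
for k in range(4):
    y=np.radians(25.6)+k*np.pi/2;q=ik([.4531,-.3439,.085],down(y));print('grasp',k,None if q is None else np.round(q,2))
for nm,H in(('L',HL),('R',HR)):
  for d in(.073,.11):
    for t in np.radians(np.arange(-180,360,30)):
        q=ik(H+N*d,slope(t).as_rotvec());print(nm,d,round(np.degrees(t)),None if q is None else np.round(q,2))
E
```

```text
grasp 0 [-0.78  0.5  -0.34  0.74  0.    1.92]
grasp 1 [-0.78  0.5  -0.34  0.74  0.    0.35]
grasp 2 [-0.78  0.5  -0.34  0.74  0.   -1.23]
grasp 3 [-0.78  0.5  -0.34  0.74 -0.   -2.8 ]
L 0.073 -180 [-0.1   0.16 -0.75  0.19  0.14 -0.27]
L 0.073 -150 [-0.1   0.16 -0.75  0.19  0.14  0.25]
L 0.073 -120 [-0.1   0.16 -0.75  0.19  0.14  0.78]
L 0.073 -90 [-0.1   0.16 -0.75  0.19  0.14  1.3 ]
L 0.073 -60 [-0.1   0.16 -0.75  0.19  0.14  1.82]
L 0.073 -30 [-0.1   0.16 -0.75  0.19  0.14  2.35]
L 0.073 0 [-0.1   0.16 -0.75  0.19  0.14  2.87]
L 0.073 30 [-0.1   0.16 -0.75  0.19  0.14 -2.89]
L 0.073 60 [-0.1   0.16 -0.75  0.19  0.14 -2.36]
L 0.073 90 [-0.1   0.16 -0.75  0.19  0.14 -1.84]
L 0.073 120 [-0.1   0.16 -0.75  0.19  0.14 -1.32]
L 0.073 150 [-0.1   0.16 -0.75  0.19  0.14 -0.79]
L 0.073 180 [-0.1   0.16 -0.75  0.19  0.14 -0.27]
L 0.073 210 [-0.1   0.16 -0.75  0.19  0.14  0.25]
L 0.073 240 [-0.1   0.16 -0.75  0.19  0.14  0.78]
L 0.073 270 [-0.1   0.16 -0.75  0.19  0.14  1.3 ]
L 0.073 300 [-0.1   0.16 -0.75  0.19  0.14  1.82]
L 0.073 330 [-0.1   0.16 -0.75  0.19  0.14  2.35]
L 0.11 -180 [-0.11
[... 1939 characters left out ...]
  0.38  0.29  0.98]
R 0.11 -60 [-0.45  0.19 -0.6   0.38  0.29  1.5 ]
R 0.11 -30 [-0.45  0.19 -0.6   0.38  0.29  2.02]
R 0.11 0 [-0.45  0.19 -0.6   0.38  0.29  2.55]
R 0.11 30 [-0.45  0.19 -0.6   0.38  0.29  3.07]
R 0.11 60 [-0.45  0.19 -0.6   0.38  0.29 -2.69]
R 0.11 90 [-0.45  0.19 -0.6   0.38  0.29 -2.17]
R 0.11 120 [-0.45  0.19 -0.6   0.38  0.29 -1.64]
R 0.11 150 [-0.45  0.19 -0.6   0.38  0.29 -1.12]
R 0.11 180 [-0.45  0.19 -0.6   0.38  0.29 -0.6 ]
R 0.11 210 [-0.45  0.19 -0.6   0.38  0.29 -0.07]
R 0.11 240 [-0.45  0.19 -0.6   0.38  0.29  0.45]
R 0.11 270 [-0.45  0.19 -0.6   0.38  0.29  0.98]
R 0.11 300 [-0.45  0.19 -0.6   0.38  0.29  1.5 ]
R 0.11 330 [-0.45  0.19 -0.6   0.38  0.29  2.02]
```

Run:
```python
from h import *
g=down(np.radians(205.6))
movep([.4531,-.3439,.185],g);move_l([.4531,-.3439,.085],.1);grab(90)
s=get_state();print(s['clock'],s['finger_gap'],s['grasp_force'],s['contact_force'])
move_l([.4531,-.3439,.205],.12);sleep(.15)
f=cam('wrist');cv2.imwrite('pics/w4.png',f['img'][:,:,::-1]);print([(np.round(d['centre'],1),d['score']) for d in tip_of('wrist','driver_tip')])
f2=cam('side');t=[(np.round(d['centre'],1),d['score']) for d in tip_of('side','driver_tip')];print(t)
e=proj(f,[.4531,-.3439,.205-.073])[0];e2=proj(f2,[.4531,-.3439,.205-.073])[0];print(e,e2,get_state()['clock'])
c=lambda im,p,h,sz:cv2.resize(im[max(0,int(p[1])-h):int(p[1])+h,int(p[0])-h:int(p[0])+h],(sz,sz),interpolation=cv2.INTER_NEAREST)
cv2.imwrite('pics/m2.png',np.hstack([c(f['img'],e,50,400),c(f2['img'],e2,25,400)])[:,:,::-1])
```

```text
10.9417 0.2725103459193474 88.15839886665344 [0.01370752 0.28489388 3.97697522]
[(array([322.4, 214.6]), 0.57)]
[(array([361.9, 123.8]), 0.67)]
[321.15501225 213.40461358] [362.45967423 124.81748511] 12.4417
```

View pics/m2.png

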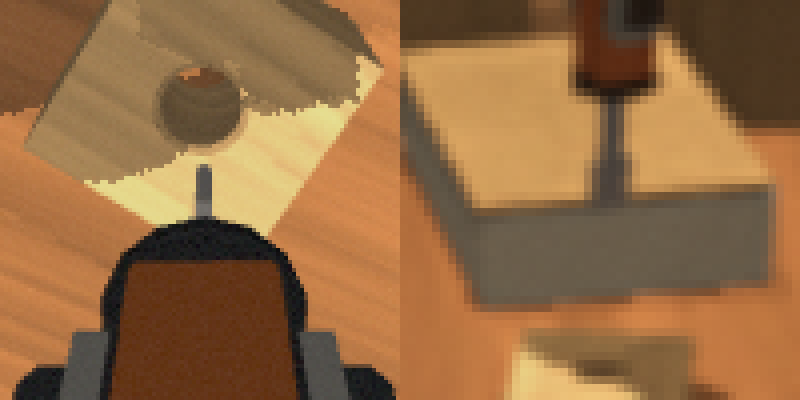

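The wrist crop (left) shows the blade edge-on at about (322,205), so its width lies along tool x. The hole shows at about (321,190), and the side crop shows the driver hanging straight from the gripper.

```bash
cat >> h.py <<'E'
def plane(f,p,P0,n=N):
    o,d=ray(f,p);return o+d*(((P0-o)@n)/(d@n))
def ang(v): # clockwise angle from upslope, mod pi
    rt=np.cross(UP,N);a=np.arctan2(v@rt,v@UP);return (a+np.pi/2)%np.pi-np.pi/2
E
cat > look.py <<'E'
from h import *
def hover(H,sig,name,dz=.025):
    movep(H+N*(.073+dz),slope(-np.pi+sig).as_rotvec());sleep(.15)
    return snap(H,name)
def snap(H,name):
    s=get_state();f=cam('wrist');im=f['img'];cv2.imwrite(f'pics/{name}.png',im[:,:,::-1]);np.save(f'pics/{name}.npy',f['M'])
    T=R.from_rotvec(s['eef_rot']).as_matrix();tip=s['position']+T[:,2]*.073
    print(name,'clk',s['clock'],'head px',proj(f,H).round(1),'tip px',proj(f,tip).round(1),'corner',proj(f,tip+.008*T[:,0]).round(1))
    print(' net head',[np.round(d['centre'],1) for n in('left_head','right_head') for d in tip_of('wrist',n)[:1]],'tip',[np.round(d['centre'],1) for d in tip_of('wrist','driver_tip')[:1]])
    return f
def crop(f,p,h,sz): return cv2.resize(f['img'][int(p[1])-h:int(p[1])+h,int(p[0])-h:int(p[0])+h],(sz,sz),interpolation=cv2.INTER_NEAREST)
E
python3 - <<'E'
from look import *
f=cam('wrist');s=get_state();T=R.from_rotvec(s['eef_rot']).as_matrix()
print('corner exp',proj(f,s['position']+T@[.008,0,.073]),'hole',atz(f,(321,190.2),.062))
F={i:dict(f,M=np.load(f'M{i}.npy')) for i in range(2)}
def st(i,H,u,v,a,b): 
    P=[plane(F[i],(u-14+p[0]/9.5,v-14+p[1]/9.5),H) for p in(a,b)];return ang(P[0]-P[1])
print('sig L',st(0,HL,371,186,(679-533,30),(679-533,225)),st(1,HL,424,135,(398-266,75),(400-266,265)))
sr=st(0,HR,244,208,(178,59),(172,249)),st(1,HR,290,166,(684-533,40),(678-533,240));print('sig R',sr)
f=hover(HR,np.mean(sr),'r0')
cv2.imwrite('pics/m3.png',crop(f,proj(f,HR)[0],30,600)[:,:,::-1])
E
```

```text
corner exp [[321.80847855 203.78735753]] hole [ 0.45425114 -0.34401633  0.062     ]
sig L 0.20863728387078995 0.22624714201699048
sig R (np.float64(0.17411515733108418), np.float64(0.19623349962832304))
r0 clk 13.7083 head px [[323.1 202.5]] tip px [[321.6 213. ]] corner [[321.6 203.9]]
 net head [array([514.6, 168. ]), array([318.5, 200. ])] tip [array([320.2, 213. ])]
```

View pics/m3.png

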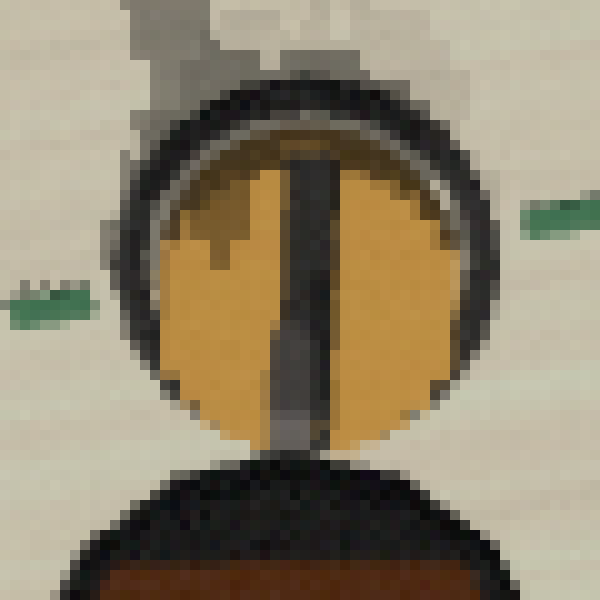

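The crop shows the right head centred near pixel (324,203), with its slot almost vertical. The blade tip is at about (322,210), roughly 1.5 mm left of the slot line. I check for a pose error before correcting.

Run:
```python
from look import *
s=get_state();T=R.from_rotvec(s['eef_rot']).as_matrix();S=slope(-np.pi+.185).as_matrix()
print('pos err (tool)',T.T@(s['position']-HR-N*.098),'rot err',R.from_matrix(S.T@T).as_rotvec(),s['contact_force'],s['joint_velocities'])
f=snap(HR,'r1');im=f['img'].astype(int)
# slot profile rows: dark columns relative to brass
for v in range(188,216,3): print(v,''.join('#' if im[v,u].max()<75 else ('o' if im[v,u,0]-im[v,u,2]<45 else '.') for u in range(305,342)))
```

```text
pos err (tool) [-2.75250779e-05 -6.78135179e-04 -6.47897983e-06] rot err [4.90567810e-04 8.07777663e-05 9.20721115e-04] [ 0.01809701  0.30912666 -0.51742117] [ 0.0017637  -0.00195808 -0.00434728 -0.00212794 -0.00086067  0.00205382]
r1 clk 13.9083 head px [[322.4 203.1]] tip px [[321.6 213. ]] corner [[321.6 203.9]]
 net head [array([512.4, 167.8]), array([321.1, 199.6])] tip [array([320.9, 216.2])]
188 oo####ooo############.##.##ooo####ooo
191 ####oo##........#####.......##oo###oo
194 ##ooo...........#####..........#oo##o
197 ##o.............#####............o###
200 ##o.............#####............o###
203 ##o.............####.............###o
206 o##............o####o............##oo
209 ooo............#####.............oooo
212 ooooo..........#####..........ooooooo
215 ooooooooo......oooo#........ooooooooo
```

Run:
```python
from look import *
sig=.185+.02
Rt=slope(-np.pi+sig);H=HR+Rt.as_matrix()[:,1]*.0006
move_l(H+N*(.073+.005),.06,rot=Rt.as_rotvec());sleep(.3)
s=get_state();print((Rt.as_matrix().T@(s['position']-H-N*.078)).round(5))
f=snap(H,'r2');im=f['img']
cv2.imwrite('pics/m4.png',cv2.resize(im[180:220,295:350],(770,560),interpolation=cv2.INTER_CUBIC)[:,:,::-1])
```

```text
[-2.5e-04 -6.0e-05 -2.3e-04]
r2 clk 14.8917 head px [[321.7 210.5]] tip px [[321.6 213. ]] corner [[321.6 203.9]]
 net head [array([527.9, 172.5]), array([316.5, 210.3])] tip [array([320.5, 216.2])]
```

View pics/m4.png

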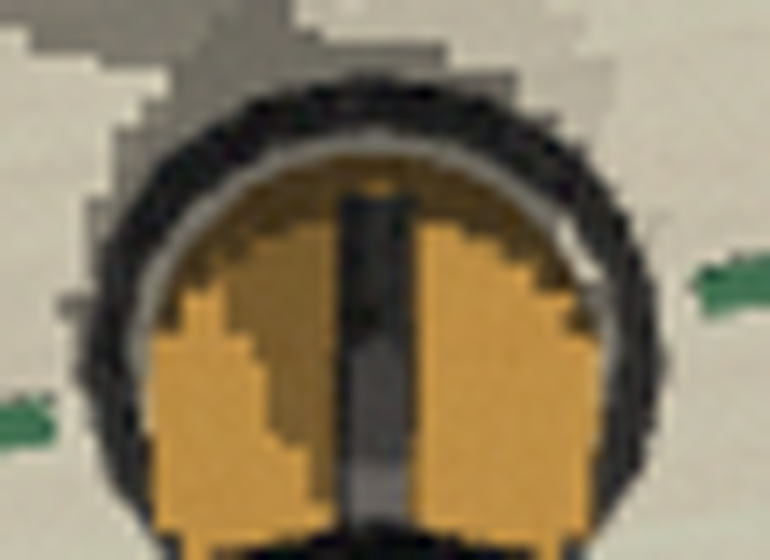

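The crop shows the blade (bottom, about (322,205)) lying exactly in line with the slot of the right head. I insert and push.

```bash
cat >> look.py <<'E'
def rep(tag,H,Rt,f0):
    s=get_state();e=Rt.as_matrix().T@(s['position']-H-N*.073);F=s['contact_force']-f0
    print(tag,round(s['clock'],2),'depth mm',(e*1e3).round(2),'F tool',(Rt.as_matrix().T@F).round(1),'T',(Rt.as_matrix().T@s['wrist_torque']).round(2));return e,F
def insert(H,sig):
    Rt=slope(-np.pi+sig);f0=np.array(get_state()['contact_force'])
    hit=move_l(H-N*.0075+N*.073,.02,until_force=4);sleep(.1);print('hit',hit)
    return rep('ins',H,Rt,f0)+(f0,Rt)
E
cat > hr.py <<'E'
from look import *
sig=.205;HRc=HR+slope(-np.pi+sig).as_matrix()[:,1]*.0006
E
python3 - <<'E'
from hr import *
e,F,f0,Rt=insert(HRc,sig);np.save('f0.npy',f0)
if e[2]>.004:
    move_l(HRc+N*(.073-.0125),.02);sleep(.15);rep('push',HRc,Rt,f0)
E
```

```text
hit True
ins 15.7 depth mm [ 0.13 -0.04  4.79] F tool [-2.4 -0.  -5.6] T [ 0.06  0.17 -0.01]
push 16.38 depth mm [-0.43 -0.09 11.09] F tool [  1.    2.6 -20.5] T [-0.21  1.11  0.03]
```

```bash
cat >> look.py <<'E'
def turn(H,sig,f0,depth=.0121):
    for t in list(np.arange(sig+.35,1.56,.35))+[1.62]:
        Rt=slope(-np.pi+t);q=ik(H+N*(.073-depth),Rt.as_rotvec());set_joints(q);sleep(.1)
        e,F=rep(f'turn {t:.2f}',H,Rt,f0)
        if F@N<11.5: print('LOW PUSH');break
    return Rt
E
python3 - <<'E'
from hr import *
f0=np.load('f0.npy');turn(HRc,sig,f0)
E
```

```text
turn 0.55 16.9 depth mm [-0.46 -0.23 11.01] F tool [  0.5   1.4 -17.7] T [0.39 0.92 0.01]
turn 0.90 17.43 depth mm [-0.75 -0.29 10.99] F tool [  0.7   0.7 -16.6] T [0.78 0.63 0.01]
turn 1.25 17.95 depth mm [-0.91 -0.28 11.  ] F tool [  0.8  -0.7 -16.7] T [1.01 0.19 0.01]
turn 1.62 18.49 depth mm [-1.14 -0.21 10.99] F tool [ -0.9  -1.8 -17.3] T [ 1.16 -0.34  0.07]
```

```bash
cat >> look.py <<'E'
def asc(f,H,v0,v1):
    im=f['img'].astype(int);u0=int(proj(f,H)[0][0])-18
    for v in range(v0,v1,2): print(v,u0,''.join('#' if im[v,u].max()<75 else ('o' if im[v,u,0]-im[v,u,2]<45 else '.') for u in range(u0,u0+37)))
E
python3 - <<'E'
from hr import *
move_l(HRc+N*(.073+.03),.08);sleep(.1)
f=snap(HR,'r3')
sl=.22;Rt=slope(-np.pi+sl);H=HL
movep(H+N*(.073+.025),Rt.as_rotvec());sleep(.35)
f=snap(H,'l0');asc(f,H,188,218)
move_l(H+N*(.073+.006),.06);sleep(.3);s=get_state();print((Rt.as_matrix().T@(s['position']-H-N*.079)).round(5))
f2=snap(H,'l1');asc(f2,H,190,220)
r=cv2.imread('pics/r3.png')[:,:,::-1];c=lambda a:cv2.resize(a[175:235,280:360],(390,292),interpolation=cv2.INTER_CUBIC)
cv2.imwrite('pics/m5.png',np.vstack([np.hstack([c(r),c(f['img'])]),np.hstack([c(f2['img'])]*2)])[:,:,::-1])
E
```

```text
r3 clk 19.2667 head px [[321.5 203.1]] tip px [[320.9 213.6]] corner [[320.8 204.5]]
 net head [array([320. , 200.8])] tip [array([322.5, 214.8])]
l0 clk 20.8333 head px [[322.2 203. ]] tip px [[321.6 213. ]] corner [[321.6 203.9]]
 net head [array([320.3, 200.4])] tip [array([322.1, 215. ])]
188 304 oo####ooo####...######..####ooo###ooo
190 304 o####oo###......#####.......##ooo###o
192 304 ###oooo#........#####.........oooo##o
194 304 ###oo...........#####...........ooo##
196 304 ##oo............#####.............o##
198 304 ##oo............#####.............o##
200 304 ##o.............#####.............###
202 304 ###o............#####.............###
204 304 o###............#####............###o
206 304 oo##............o####............##oo
208 304 ooo#............o####............#ooo
210 304 ooooo#..........o####..........#ooooo
212 304 oooooo..........o####..........oooooo
214 304 oooooooo........ooooo........oooooooo
216 304 ooooooooooooo...ooooo...ooooooooooooo
[-0.00024 -0.      -0.0002 ]
l1 clk 21.8 head px [[321.6 210.1]] tip px [[321.6 213. ]] corner [[321.6 203.9]]
 net head [array([322.1, 209.5]), array([135.5, 246.9])] tip [array([321.3, 215.3])]
190 303 oooo######ooooooo##oooooooo######oooo
192 303 ooo####oooo####......######oooo####oo
194 303 o####ooo#####o..######...#####ooo####
196 303 ####oo####......######.......#.ooo###
198 303 ###oooo.........######.........##ooo#
200 303 ##oo#...........######............oo#
202 303 ##o.............######............oo#
204 303 #oo.............######.............oo
206 303 ##o.............######.............o#
208 303 ##o.............######.............o#
210 303 ###.............o#####.............##
212 303 ###.............o####o.............##
214 303 oo#.............oooooo.............#o
216 303 ooo.............oooooo.............oo
218 303 ooooo.........###########.......ooooo
```

View pics/m5.png

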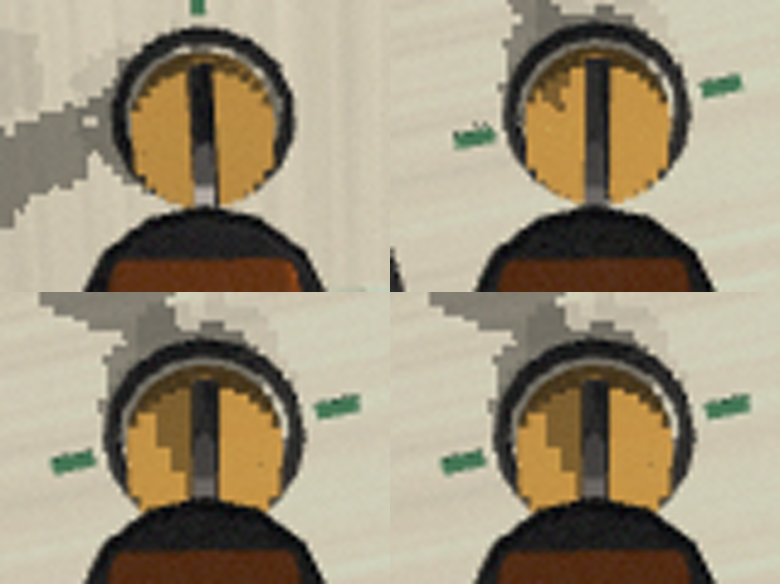

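The top-left view shows the right head up, with its slot in line with the green mark. The others show the blade centred over the left slot. I do the left fastener now.

Run:
```python
from look import *
sl=.22
e,F,f0,Rt=insert(HL,sl)
if e[2]>.004:
    move_l(HL+N*(.073-.0122),.02);sleep(.2);e2,F2=rep('push',HL,Rt,f0)
    if F2@N>12.5 and e2[2]-e[2]>.0055:
        turn(HL,sl,f0);move_l(HL+N*(.073+.03),.08);sleep(.2);f=snap(HL,'l2');asc(f,HL,188,218)
```

```text
hit True
ins 22.7 depth mm [ 0.23 -0.03  6.27] F tool [-1.6 -0.6 -4.7] T [0.06 0.17 0.02]
push 23.34 depth mm [-0.11 -0.   11.67] F tool [  0.   -0.3 -11.1] T [0.14 0.67 0.04]
```

Run:
```python
from look import *
sl=.22;Rt=slope(-np.pi+sl);f0=np.array([0.,.3,-.5])
move_l(HL+N*(.073-.0139),.02);sleep(.2);e2,F2=rep('push',HL,Rt,f0)
if F2@N>12.5:
    turn(HL,sl,f0,.0139);move_l(HL+N*(.073+.03),.08);sleep(.2);f=snap(HL,'l2');asc(f,HL,188,218)
```

```text
push 23.79 depth mm [-0.29  0.02 12.65] F tool [  1.9  -0.6 -22.6] T [0.13 1.14 0.  ]
turn 0.57 24.32 depth mm [-0.15 -0.23 12.67] F tool [  2.1  -1.7 -22.7] T [ 0.7   1.03 -0.05]
turn 0.92 24.84 depth mm [-0.24 -0.44 12.67] F tool [  0.5  -2.6 -22.6] T [ 1.21  0.75 -0.05]
turn 1.27 25.37 depth mm [-0.36 -0.62 12.71] F tool [  0.6  -3.4 -24.4] T [1.52 0.23 0.01]
turn 1.62 25.89 depth mm [-0.48 -0.23 12.68] F tool [ -0.5  -3.  -22.7] T [ 1.42 -0.15  0.  ]
l2 clk 26.7917 head px [[321.6 202.2]] tip px [[320.9 213.6]] corner [[320.8 204.5]]
 net head [] tip [array([320.4, 213.8])]
188 303 oo####oooo.o...######........oo###ooo
190 303 o###oooo#.......####..........ooo##oo
192 303 o###ooo.........####o...........o###o
194 303 ###oo...........#####...........oo###
196 303 ###o............#####............o###
198 303 ###o............#####............o###
200 303 ###o............#####............oo##
202 303 ####............#####............###o
204 303 o###............#####............###o
206 303 oo##............#ooo#............##oo
208 303 ooo#.............oooo............#ooo
210 303 ooooo#...........oooo..........oooooo
212 303 ooooooo..........oooo........oooooooo
214 303 ooooooooooo......ooooo.....oooooooooo
216 303 oooooooooooooo..ooooooooooooooooooooo
```

Both heads are locked. I return the driver to the block.

Run:
```python
from look import *
g=down(np.radians(205.6));P=np.array([.4535,-.344,0])
move_l(HL+N*(.073+.10),.15)
movep(P+[0,0,.205],g);sleep(.4)
f=snap(np.array([.454,-.344,.062]),'b0');s=get_state();print(s['position'],s['finger_gap'])
hit=move_l(P+[0,0,.1],.12,until_force=8);print(hit,get_state()['position'])
if not hit:
    hit=move_l(P+[0,0,.083],.03,until_force=5);sleep(.1);s=get_state();print(hit,s['position'],s['contact_force'],s['clock'])
im=f['img'];f2=cam('side');e=proj(f2,[.454,-.344,.09])[0]
cv2.imwrite('pics/m6.png',np.hstack([cv2.resize(im[163:263,271:371],(400,400)),crop(f2,e,40,400)])[:,:,::-1])
```

```text
b0 clk 30.1833 head px [[321.6 189.4]] tip px [[321.9 212.8]] corner [[321.9 203.7]]
 net head [] tip [array([321.4, 215.3])]
[ 0.4535044  -0.34400632  0.20503402] 0.2676254986896031
False [ 0.45396495 -0.34446634  0.10072942]
True [ 0.45345732 -0.34394535  0.08538735] [-0.95982863  0.08784313  5.6113921 ] 32.0083
```

View pics/m6.png

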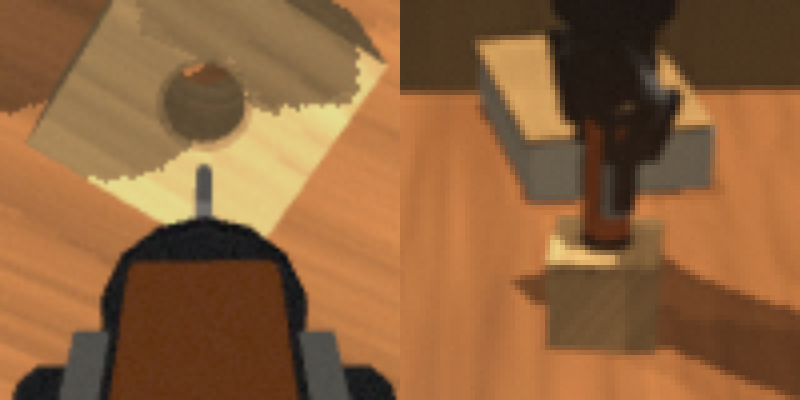

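The side crop shows the driver's collar sitting on the block's top, stopped at z 0.0854 as at the grasp. I release, retreat and check.

Run:
```python
from look import *
let_go();s=get_state();move_l(np.array(s['position'])+[0,0,.13],.12);sleep(.4)
f=cam('wrist');im=f['img']
print(get_state()['clock'],get_state()['contact_force'])
m=(im.max(2)<70).astype(np.uint8);p=proj(f,[.4535,-.344,.144])[0];n,l,st,ce=cv2.connectedComponentsWithStats(m,connectivity=4)
k=l[int(p[1]),int(p[0])];print(p,k,st[k],ce[k],atz(f,ce[k],.144))
f=cam('top')
for n in['left_head','right_head','jam_jar','bowl','mug']: print(n,[np.round(d['centre'],1) for d in tip_of('top',n)[:1]])
cv2.imwrite('pics/m7.png',np.vstack([cv2.resize(f['img'][130:230,240:380],(420,300)),cv2.resize(im[130:230,250:390],(420,300))])[:,:,::-1])
```

```text
34.3667 [ 0.42398996 -0.34421506 -0.11769513]
[320.82600523 214.20689703] 13 [309 203  24  23 551] [320.52087114 213.98185118] [ 0.45342889 -0.34431211  0.144     ]
left_head [array([283.2, 186. ])]
right_head [array([351.2, 166.1])]
jam_jar [array([190.9, 262.5])]
bowl [array([428.8, 171.4])]
mug [array([178.4, 187.9])]
```

View pics/m7.png

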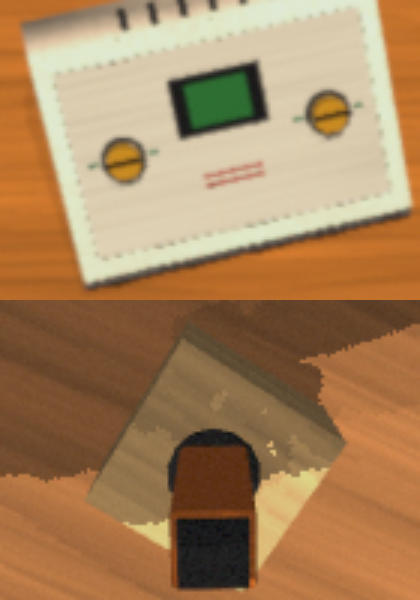

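The picture shows both slots in line with the green marks and the driver upright in its block.

```bash
python3 -c "
from cell import *
print(sign_off())"
```

```text
the job is handed in; nothing more can be done
None
```

I turned both fasteners to their stops and they sprang back up locked; the driver is upright in its block, the jar, bowl and mug look unmoved, and I handed the job in at about 34 s (no verdict was returned).

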